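Lay out the shaft-checking set on the measuring plate

TASK

Set up the measuring plate for the next shaft check, placing the parts as seen when you face the plate's raised fence: put the V-block in the middle of the plate first, groove up and running towards the fence. Then lay the ring flat to the left of the V-block, lay the drilled block flat to its right with its long side parallel to the groove, and stand the plug gauge behind the V-block, between it and the fence, each centred on the V-block with a clear gap of about 30 mm from it. Last of all lay the shaft in the V-groove, centred along its length; set everything down gently without dropping it, and leave the oil bottle, screwdriver and loupe where they are.

Things in the scene. Friction and masses are not known exactly. Their poses are not given: they have to be found in the camera images.
- plate: Fixed flat plate, dark grey top, yellow edges, 240 (x) by 280 (y) by 20 mm high; origin at the centre of its underside, 20 mm below its working top. A bright metal fence, 12 mm thick, 18 mm higher than the top, runs along its +x edge. x points to the fence, y to the left when facing it. It lies left or right on the bench; all loose parts start on a dark blue 3 mm mat on the other side.
- vblock_c (a point): Loose steel V-block, 60 (x) by 44 (y) by 32 mm high, about 0.5 kg; point at its centre, 16 mm above its underside. The 90 degree V-groove in its top runs along its x axis, 22 mm wide at the top, 11 mm deep (bottom of the V 21 mm above the underside). Same turned half round. z is up.
- shaft_c (a point): Loose round steel shaft lying on its side, 0.28 kg, 84 mm long along its x axis, main diameter 26 mm over the middle 64 mm, 16 mm journals at both ends; point at its centre (13 mm up when lying). It can roll. When it lies in the groove this point is 39.4 mm above the V-block's underside, 7.4 mm above its top.
- ring_c (a point): Loose plain steel setting ring lying flat, outside diameter 56 mm, bore 32 mm, 20 mm high, about 0.26 kg; point at its centre (in the bore), half-way up, 10 mm above its underside. Axis along z.
- block_c (a point): Loose steel block with five drilled 8 mm holes, lying flat, 60 (x) by 40 (y) by 20 mm high, about 0.33 kg; point at its centre, 10 mm above its underside. Its long side lies along its x axis.
- plug_c (a point): Loose steel plug gauge standing upright, 44 mm high, about 0.2 kg: foot of 34 mm diameter and 20 mm height, above it a 24 mm diameter upper part; point on its axis half-way up, 22 mm above its underside. Axis along z.
- oil: Bystander: small white oil bottle with a black cap, 40 mm in diameter, 85 mm high, standing beyond the work; origin at the centre of its underside. Not to be disturbed.
- driver: Bystander: screwdriver lying on the bench beyond the work, its length along its x axis. Not to be disturbed.
- loupe: Bystander: black eyepiece loupe, 42 mm in diameter, 42 mm high, standing beyond the work; origin at the centre of its underside. Not to be disturbed.
Things that resemble listed ones, but are neither listed nor needed, are in the scene too. What is shaped like the part that bears vblock_c but blue is not meant. Leave any purple look-alike of the part that bears shaft_c alone.

How it is judged:
By the outcome, as a careful person would: the job done as asked, in the order asked, and still so for the second after the job is handed in, with the robot touching nothing.
It also fails if it takes over 144 s, if anything falls off the work surface, if the arm or the gripper's body presses on something with over 40 N, if the wrist force passes 120 N, or if a joint passes its speed limit or range.

ROBOT

A 7-joint arm with a two-finger parallel gripper is mounted at the origin on the work surface. World frame = base frame: x ahead of the robot, y to its left, z up, the work surface at z = 0. Lengths are in mm, angles in rad, forces in N, time in s.
With the tool pointing down it reaches from about 425 to 875 mm from the base axis. Payload 8.4 kg.
Tool frame: the origin (TCP) lies on the centre line of the jaws, within the pads' length; the fingertips stand 8 mm ahead of it and the grasp point (between the pads) lies 11 mm behind it (arm.tcp_to_tips is the distance from the TCP to the fingertips, in mm); z points along the fingers, y is the line along which they close (so a half turn about z gives the same grasp; the last joint's range is limited). The gripper opens to 87 mm and grips with 3 to 60 N. Pads are 19 mm wide; open, the fingers measure 117 mm over their backs; the gripper's body (75 mm by 190 mm) begins 51 mm behind the grasp point.
Start: joints at [1.223, 0.333, 0.04, 1.465, -0.013, 1.343, -0.059], TCP at [160.035, -629.962, 230.546] pointing down, gripper open.
Joint ranges: [-2.58, 2.58], [-0.38, 2.09], [-1.3, 1.39], [0.25, 2.4], [-1.5, 4.64], [0.08, 2.09], [-2.65, 2.65]. Speed limits (rad/s): [2.22, 2.22, 2.79, 2.79, 3.14, 3.14, 3.14].

INTERFACE

Orientations are given as a rotation vector (axis times angle).
In Python, from cell import arm, eoat, kinematics, status, get_image, finish_job, spotter gives the robot as it stands. Calls block until the motion is done:
- arm.move_to(position, orientation): joint-space move of the TCP to a pose.
- arm.line_to(position, rotation=None, vel=150, until_force=None): straight line of the TCP; rotation=None keeps the orientation; vel is the mean speed in mm/s. With until_force (N) it stops when the force on the tool has changed by that much, and returns True; else False.
- arm.set_joints(angles): joint-space move.
- eoat.gripper_open() and eoat.grab(): open the fingers fully, or close them until they stop; the grip force is fixed at half the most.
- arm.sleep(seconds).
- kinematics.inverse_kinematics(position, orientation): joint angles nearest the present ones, or None.
- status.observe(): the state.
- get_image(name): name is "scene" or "top" or "wrist"; returns a dict with "image" (400x640x3 uint8, red, green, blue), "K" (3x3 intrinsics, pixels), "R" (3x3) and "t" (3): a world point X has camera coordinates R X + t; the wrist camera has in their place "hand_eye" (4x4, takes a point from camera to tool coordinates, whose origin is the TCP and whose axes are the flange's). Camera axes: x right, y down, z forward; pixel columns grow to the right and rows downward; lengths in mm; the calibration is good to about 2 mm. The wrist camera is an equidistant fisheye: a pixel r from the principal point sees the ray r / f radians off the axis. A picture is of the moment at which its call begins: read the wrist's pose just before it. There is no depth.
A pose or a line that the arm cannot do raises arm.MotionError and nothing moves.
- finish_job(): hands the job in; it is judged then, once.
Trained networks look in the newest picture that a camera, given by its name, has taken for a name from the list of things; names that differ only in an ending like _2 or _b are one class to them, and where a whole thing is asked for, a point or a joint stands for the part that bears it (a point fixed in the world has none). Each returns a list of dicts, best first, with "score" (0 to 1); they miss things now and then, are a little off and sometimes report something else, mostly with a low value. They report only what shows in the picture. A call takes as long as a camera call. They do not tell look-alikes from the thing itself.
- spotter.search_frame(camera, query): "rect" ([left, top, width, height] in pixels, round what is visible of it).
- spotter.regions_of(camera, query): "pixels" (400x640 bool, what is visible of it) and "rect" ([left, top, width, height] in pixels, round what is visible of it).
- spotter.place_of(camera, query): "at" ([column, row] in pixels: a listed point, or the origin of a listed thing).
The state is a dict: "time_s": time; "joints": joint angles; "dq": joint speeds; "joint_torque": joint torques, N m; "ee_pos": TCP position; "tool_rot": TCP orientation; "ft_force": force on the tool from outside, world axes, zero at the start; "moment": the same for the moment, N m; "finger_gap": finger opening in mm; "gripper_force": force on a finger pad.
Only numpy, scipy, OpenCV 4.12 (cv2) and the standard library are available. Lean on these libraries where they do the work, as an engineer would, in place of code of your own. Each camera call takes 0.05 s, during which the arm holds its last target. There are 200 camera calls.

## Working session

There is one attempt and no reset: what is moved stays moved. The work goes in short steps, each a Python script; the robot and the scene stay as the last script left them, time stands still between calls to the robot, and variables do not carry over. Pictures are saved under pics/ and viewed, at most 14 in all, crops included, and the job is handed in when it is done.

```bash
mkdir -p pics; ls; python3 - <<'E'
from cell import *
import cv2,numpy as np
for c in ["scene","top"]:
    d=get_image(c); cv2.imwrite(f"pics/{c}0.png",d["image"][:,:,::-1]); print(c,d["K"].tolist(),np.round(d["R"],4).tolist(),np.round(d["t"],1).tolist())
    for q in ["plate","vblock_c","shaft_c","ring_c","block_c","plug_c","oil","driver","loupe"]:
        print(q,[(np.round(r["at"],1).tolist(),round(r["score"],2)) for r in spotter.place_of(c,q)])
s=status.observe();print(s)
E
```

```text
pics
scene [[399.9072029751294, 0.0, 319.43633320876637], [0.0, 399.9072029751294, 195.18625342694278], [0.0, 0.0, 1.0]] [[0.7577, 0.6525, 0.011], [0.3645, -0.4091, -0.8365], [-0.5413, 0.6378, -0.5478]] [-433.1, -145.6, 1284.4]
plate [([354.1, 181.2], 0.61)]
vblock_c [([214.4, 307.3], 0.74), ([279.4, 341.8], 0.56), ([422.2, 208.1], 0.42)]
shaft_c [([125.8, 251.3], 0.97), ([232.2, 237.2], 0.69), ([180.9, 213.3], 0.67)]
ring_c [([296.4, 248.1], 0.63)]
block_c [([253.1, 276.8], 0.63)]
plug_c [([197.1, 254.6], 0.67)]
oil [([424.6, 209.1], 0.59)]
driver []
loupe [([316.6, 303.2], 0.84)]
top [[382.7161585771354, 0.0, 315.8471089375262], [0.0, 382.7161585771354, 200.82810595108438], [0.0, 0.0, 1.0]] [[-0.0188, -0.9998, -0.0073], [-0.9914, 0.0196, -0.1296], [0.1298, 0.0048, -0.9915]] [-16.1, 533.6, 983.3]
plate [([299.7, 119.6], 0.71), ([229.2, 203.7], 0.62)]
vblock_c [([418.5, 124.6], 0.93), ([430.0, 170.2], 0.64)]
shaft_c [([385.9, 282.9], 0.83), ([374.0, 221.6], 0.77), ([442.9, 277.6], 0.73)]
ring_c [([347.8, 175.6], 0.66)]
block_c [([388.6, 178.9], 0.71)]
plug_c [([386.8, 174.2], 0.73), 
[... 151 characters left out ...]
 1.22281143,  0.33318088,  0.03992838,  1.46538631, -0.01339875,
        1.34331535, -0.05850516]), 'dq': array([ 1.43216788e-03, -2.14362148e-05,  2.82219901e-04, -7.39527272e-04,
       -1.25332345e-03,  9.03166565e-04,  1.18525509e-03]), 'joint_torque': array([-1.80450329e-04, -6.56133556e+01,  1.33304603e+00, -4.04067528e+01,
       -5.99244959e-02,  3.52384395e-02,  4.89214540e-05]), 'ee_pos': array([ 160.01149699, -629.9704549 ,  230.56535428]), 'tool_rot': array([-3.11730754e+00, -3.89683673e-01,  9.93142987e-06]), 'ft_force': array([-0.02227984, -0.53448813,  0.03701634]), 'moment': array([ 0.0036283 ,  0.02578378, -0.06313285]), 'gripper_force': 0.0, 'finger_gap': 86.95157215430402}
```

```bash
python3 - <<'E'
import cv2
t=cv2.imread("pics/top0.png"); cv2.imwrite("pics/topz.png",cv2.resize(t[90:310,140:480],(800,518),interpolation=cv2.INTER_CUBIC))
E
```

```text
(no output)
```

View pics/topz.png

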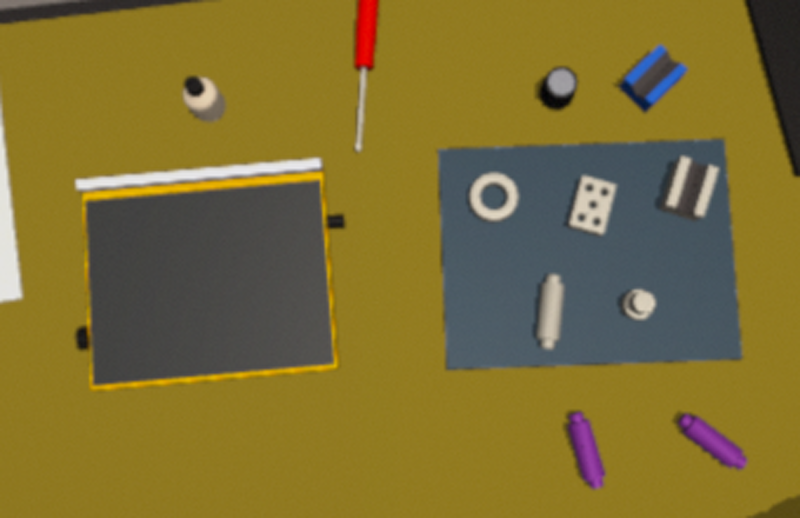

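View pics/scene0.png

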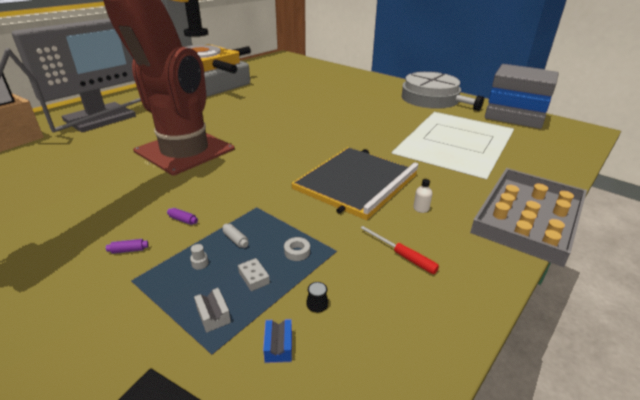

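```bash
cat > h.py <<'E'
from cell import *
import cv2,numpy as np
from scipy.spatial.transform import Rotation as Rn
def ray(d,px,pose=None):
    px=np.asarray(px,float).reshape(-1,2);K=d["K"]
    v=np.c_[(px[:,0]-K[0,2])/K[0,0],(px[:,1]-K[1,2])/K[1,1]]
    if pose is None:
        v=np.c_[v,np.ones(len(v))]; return -d["R"].T@d["t"], v@d["R"]
    th=np.linalg.norm(v,axis=1,keepdims=True)+1e-9
    v=np.c_[v/th*np.sin(th),np.cos(th)]
    T=np.eye(4);T[:3,:3]=Rn.from_rotvec(pose[1]).as_matrix();T[:3,3]=pose[0];T=T@d["hand_eye"]
    return T[:3,3], v@T[:3,:3].T
def plane(d,px,z,pose=None):
    o,v=ray(d,px,pose); return o+v*((z-o[2])/v[:,2])[:,None]
def wrist():
    s=status.observe(); return get_image("wrist"),(s["ee_pos"],s["tool_rot"])
def rot(a):  # tool down, closing axis (tool y) along world angle a; choose the nearer half turn
    out=[]
    for b in (a,a+np.pi):
        y=np.array([np.cos(b),np.sin(b),0]);z=np.array([0,0,-1.]);out.append(Rn.from_matrix(np.c_[np.cross(y,z),y,z]).as_rotvec())
    return out
def best(p,a):
    """orientation for closing axis angle a, last joint nearest its mid-range"""
    c=[(abs(q[6]),i) for i,r in enumerate(rot(a)) if (q:=kinematics.inverse_kinematics(p,r)) is not None]
    return rot(a)[min(c)[1]]
E
cat > m1.py <<'E'
from h import *
d=get_image("top");ds=get_image("scene")
im=d["image"];hsv=cv2.cvtColor(im,cv2.COLOR_RGB2HSV)
P={"vblock_c":((433,170),19),"shaft_c":((374,222),16),"ring_c":((348,174),13),"block_c":((392,177),13),"plug_c":((411,219),25)}
for q,(c,z) in P.items():
    for r in spotter.regions_of("top",q):
        m=r["pixels"].astype(np.uint8);ys,xs=np.nonzero(m);cc=np.array([xs.mean(),ys.mean()])
        if np.linalg.norm(cc-c)>12: continue
        cn=max(cv2.findContours(m,0,1)[0],key=cv2.contourArea)
        w=plane(d,cn.reshape(-1,2),z)[:,:2].astype(np.float32)
        rc=cv2.minAreaRect(w); a=plane(d,cc,z)[0]
        print(q,round(r["score"],2),cc.round(1),a.round(1),"rect",np.round(rc[0],1),np.round(rc[1],1),round(rc[2],1))
    for nm,D in (("top",d),("scene",ds)):
        for r in spotter.place_of(nm,q): print("   ",nm,r["score"].__round__(2),plane(D,r["at"],z)[0][:2].round(1))
v=hsv[:,:,2];s=hsv[:,:,1]
roi=np.zeros(v.shape,bool);roi[150:260,165:290]=1
m=((s<60)&(v<110)&roi).astype(np.uint8)
n,l,st,ce=cv2.connectedComponentsWithStats(m);i=1+st[1:,4].argmax()
cn=cv2.findContours((l==i).astype(np.uint8),0,1)[0][0]
w=plane(d,cn.reshape(-1,2),20)[:,:2].astype(np.float32);print("dark",cv2.minAreaRect(w),cv2.boundingRect(cn))
m=((((s>150)&(hsv[:,:,0]<26)&(v>160))|(l==i))&roi).astype(np.uint8)
n,l,st,ce=cv2.connectedComponentsWithStats(m);i=1+st[1:,4].argmax()
cn=max(cv2.findContours((l==i).astype(np.uint8),0,1)[0],key=cv2.contourArea)
w=plane(d,cn.reshape(-1,2),20)[:,:2].astype(np.float32);print("with yellow",cv2.minAreaRect(w))
E
python3 m1.py
```

```text
vblock_c 0.94 [431.7 169.7] [ 614.6 -343.4   19. ] rect [ 615.4 -343.9] [50.  68.3] 69.9
    top 0.86 [ 745.9 -309.5]
    top 0.57 [ 616.8 -342.4]
    scene 0.96 [ 752.2 -315.2]
    scene 0.81 [ 613.2 -339. ]
shaft_c 0.52 [373.1 221. ] [ 477.9 -179.1   16. ] rect [ 477.1 -178.8] [25.6 84.2] 83.0
    top 0.78 [ 321.7 -208.4]
    top 0.73 [ 330.9 -354.7]
    top 0.68 [ 470.1 -179.8]
    scene 0.9 [ 342.9 -364.5]
    scene 0.87 [ 487.4 -193.7]
    scene 0.6 [ 325.8 -220.2]
ring_c 0.71 [348.8 172.7] [ 612.1 -118.1   13. ] rect [ 611.3 -118.6] [54.8 61.5] 88.5
    top 0.62 [ 600.7 -111.1]
    scene 0.75 [ 602.2 -121. ]
block_c 0.73 [390.7 176.9] [ 598.  -232.2   13. ] rect [ 598.2 -232.3] [42.8 64.9] 72.7
    top 0.58 [ 596.7 -225.6]
    top 0.34 [ 476.9 -176.2]
    scene 0.96 [ 601.1 -246.5]
    top 0.56 [ 476.1 -279.9]
    scene 0.82 [ 482.8 -287.4]
dark ((517.3890991210938, 210.91342163085938), (208.3400115966797, 268.6871032714844), 4.031274318695068) (177, 168, 104, 85)
with yellow ((519.16796875, 210.3525848388672), (230.42530822753906, 281.3837890625), 3.981808662414551)
```

```bash
cat > m2.py <<'E'
from h import *
for n,p in (("wp",[545,-240,330]),("wl",[515,205,330])):
    r=best(p,np.pi/2); arm.move_to(p,r); d,ps=wrist()
    cv2.imwrite(f"pics/{n}.png",d["image"][:,:,::-1]); np.savez(f"{n}.npz",im=d["image"],K=d["K"],he=d["hand_eye"],p=ps[0],r=ps[1])
    print(n,d["K"].tolist(),d["hand_eye"].round(3).tolist(),status.observe()["time_s"])
    if n=="wp":
        for q,z in dict(vblock_c=19,shaft_c=16,ring_c=13,block_c=13,plug_c=25).items():
            for g in spotter.regions_of("wrist",q):
                m=g["pixels"].astype(np.uint8);cn=max(cv2.findContours(m,0,1)[0],key=cv2.contourArea)
                w=plane(d,cn.reshape(-1,2),z,ps)[:,:2].astype(np.float32);rc=cv2.minAreaRect(w)
                ys,xs=np.nonzero(m);print(q,round(g["score"],2),[round(xs.mean()),round(ys.mean())],np.round(rc[0],1),np.round(rc[1],1),round(rc[2],1))
            print("  at",[plane(d,g["at"],z,ps)[0][:2].round(1).tolist() for g in spotter.place_of("wrist",q)])
E
python3 m2.py
```

```text
wp [[309.70691628693146, 0.0, 321.45480524568933], [0.0, 309.70691628693146, 199.75979596624697], [0.0, 0.0, 1.0]] [[-0.0, -0.971, -0.24, 64.016], [1.0, -0.0, 0.0, -0.808], [-0.0, -0.24, 0.971, -154.383], [0.0, 0.0, 0.0, 1.0]] 3.9083
vblock_c 0.92 [391, 122] [ 614. -347.] [50.6 64.5] 69.1
vblock_c 0.57 [368, 36] [ 748.4 -311.8] [47.3 70.9] 44.1
vblock_c 0.52 [317, 133] [ 596.  -234.1] [41.9 62.6] 72.3
  at [[618.3, -341.8], [747.6, -312.1]]
shaft_c 0.73 [347, 207] [ 481.4 -280. ] [30.1 37.5] 89.9
shaft_c 0.7 [284, 211] [ 474.1 -181.5] [26.  88.9] 83.6
shaft_c 0.7 [317, 132] [ 597.  -234.6] [41.4 62.2] 74.9
shaft_c 0.63 [304, 285] [ 342.1 -210.3] [47.7 26.9] 14.1
  at [[328.9, -214.4], [473.6, -184.9], [326.5, -362.0]]
ring_c 0.72 [243, 126] [ 609.2 -120. ] [56.5 57.3] 40.5
ring_c 0.63 [347, 207] [ 479.8 -281. ] [31.9 39.4] 89.9
  at []
block_c 0.56 [317, 132] [ 596.8 -233.8] [41.5 62.5] 71.8
block_c 0.36 [294, 41] [ 740.  -199.8] [51.7 40.1] 25.2
  at [[599.4, -238.5]]
plug_c 0.73 [347, 207] [ 483.  -280.1] [38.5 31.1] 0.6
plug_c 0.68 [317, 133] [ 596.8 -233.7] [40.5 59.9] 73.6
  at [[485.0, -282.2]]
wl [[309.70691628693146, 0.0, 321.45480524568933], [0.0, 309.70691628693146, 199.75979596624697], [0.0, 0.0, 1.0]] [[-0.0, -0.971, -0.24, 66.207], [1.0, -0.0, -0.0, 0.808], [0.0, -0.24, 0.971, -154.383], [0.0, 0.0, 0.0, 1.0]] 6.425
```

View pics/wl.png

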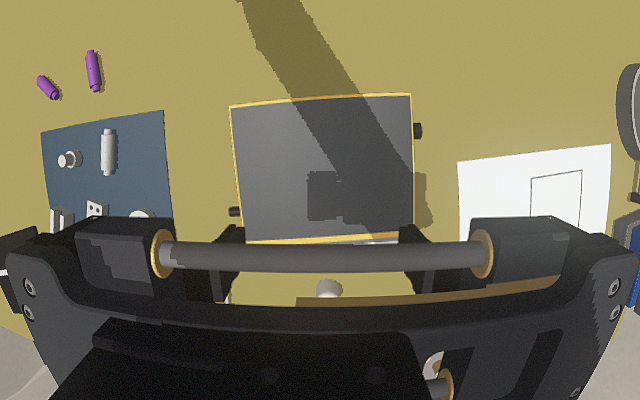

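View pics/wp.png

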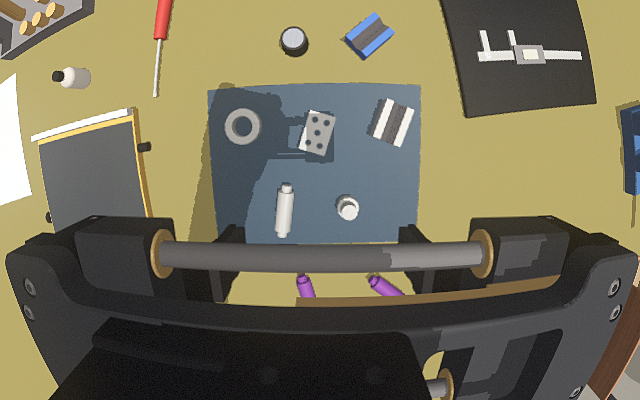

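```bash
python3 - <<'E'
from h import *
f=np.load("wl.npz");d=dict(K=f["K"],hand_eye=f["he"]);ps=(f["p"],f["r"])
print("wrist",plane(d,[[229.5,106],[411,93.5],[246,245],[398,235]],20,ps).round(1)[:,:2].tolist())
f=np.load("wp.npz");d=dict(K=f["K"],hand_eye=f["he"]);ps=(f["p"],f["r"])
print("wp: fence inner right corner z20, fence top right corners z38",plane(d,[[137,120]],20,ps).round(1)[:,:2].tolist(),plane(d,[[133,108]],38,ps).round(1)[:,:2].tolist())
D=get_image("top")
z=lambda L:[[x/2.353+140,y/2.353+90] for x,y in L]
print("top z20",plane(D,z([(82,200),(325,179),(336,368),(92,388)]),20).round(1)[:,:2].tolist())
print("top fence z38",plane(D,z([(76,180),(321,158)]),38).round(1)[:,:2].tolist())
ds=get_image("scene")
print("scene z20 corners",plane(ds,[[294,183],[357,211],[418,174],[352,150]],20).round(1)[:,:2].tolist())
E
```

```text
wrist [[416.5, 65.0], [398.0, 341.0], [640.5, 80.1], [623.4, 329.3]]
wp: fence inner right corner z20, fence top right corners z38 [[632.2, 68.7]] [[651.8, 64.2]]
top z20 [[613.8, 357.3], [632.9, 75.0], [414.7, 63.9], [397.5, 339.7]]
top fence z38 [[633.5, 358.0], [653.5, 77.6]]
scene z20 corners [[425.8, 63.4], [631.1, 71.2], [653.4, 332.1], [424.1, 327.2]]
```

```bash
cat >> h.py <<'E'
YAW=np.radians(3.9);C=np.array([525.3,210.5])
def PL(x,y): return C+np.array([[np.cos(YAW),-np.sin(YAW)],[np.sin(YAW),np.cos(YAW)]])@[x,y]
def over(xy,a,z): p=[*xy,z]; arm.move_to(p,best(p,a))
def down(xy,z,guard=8):
    arm.line_to([*xy,z+15],vel=150)
    if arm.line_to([*xy,z],vel=40,until_force=guard): print("touched early",status.observe()["ee_pos"])
def pick(xy,angles,z=14,zc=75):
    over(xy,angles[0],zc+25)
    for i,a in enumerate(angles):
        if i: arm.line_to([*xy,zc],vel=200); over(xy,a,zc)
        down(xy,z); eoat.grab(); s=status.observe(); print("gap",round(s["finger_gap"],1),round(s["gripper_force"],1))
        if i<len(angles)-1: eoat.gripper_open()
    arm.line_to([*xy,z+8],vel=40); arm.line_to([*xy,140],vel=200)
def place(xy,a,z):
    """z: expected TCP height at contact"""
    over(xy,a,140); arm.line_to([*xy,z+8],vel=150)
    hit=arm.line_to([*xy,z-3],vel=12,until_force=3); s=status.observe()
    print("contact",hit,s["ee_pos"].round(1),"expected",z,"gap",round(s["finger_gap"],1))
def release(up=120):
    eoat.gripper_open(); p=status.observe()["ee_pos"]; arm.line_to([p[0],p[1],p[2]+35],vel=60); arm.line_to([p[0],p[1],up+30],vel=200)
    print("t",status.observe()["time_s"])
E
python3 - <<'E'
from h import *
pick([615.5,-343],np.radians([-20,70]))
place(PL(0,0),YAW+np.pi/2,31)
release()
d=get_image("scene");cv2.imwrite("pics/s1.png",d["image"][:,:,::-1])
E
```

```text
gap 59.8 30.0
gap 43.6 30.0
contact True [525.3 210.4  30.9] expected 31 gap 43.7
t 21.625
```

```bash
python3 - <<'E'
from h import *
pick([610.5,-119.3],[YAW+np.pi/2,YAW])
place(PL(0,80),YAW,31); release()
E
```

```text
gap 54.4 30.0
gap 55.7 30.0
contact True [519.8 290.2  31. ] expected 31 gap 55.9
t 35.2583
```

```bash
python3 - <<'E'
from h import *
pick([597.5,-233],np.radians([72.5,-17.5]))
place(PL(0,-72),YAW,31); release()
pick([481,-281],[YAW,YAW+np.pi/2])
place(PL(77,0),YAW+np.pi/2,31); release()
over([430,-180],np.pi/2,200); d,ps=wrist(); cv2.imwrite("pics/w2.png",d["image"][:,:,::-1])
for g in spotter.regions_of("wrist","shaft_c"):
    m=g["pixels"].astype(np.uint8);cn=max(cv2.findContours(m,0,1)[0],key=cv2.contourArea)
    rc=cv2.minAreaRect(plane(d,cn.reshape(-1,2),16,ps)[:,:2].astype(np.float32)); print(round(g["score"],2),cv2.boundingRect(cn),rc)
dt=get_image("top");cv2.imwrite("pics/t2.png",cv2.resize(dt["image"][90:310,140:480,::-1],(800,518),interpolation=cv2.INTER_CUBIC))
E
```

```text
gap 39.5 30.0
gap 59.9 30.0
contact True [530.1 138.6  31.1] expected 31 gap 59.8
t 49.5833
gap 32.4 30.0
gap 32.1 30.0
contact True [602.1 215.7  31. ] expected 31 gap 32.0
t 64.9167
0.8 (310, 104, 30, 78) ((474.52008056640625, -181.17735290527344), (26.390743255615234, 85.92369842529297), 81.91104888916016)
0.59 (342, 272, 25, 25) ((302.8289794921875, -220.16976928710938), (40.34661102294922, 26.21436882019043), 15.43790054321289)
```

View pics/w2.png

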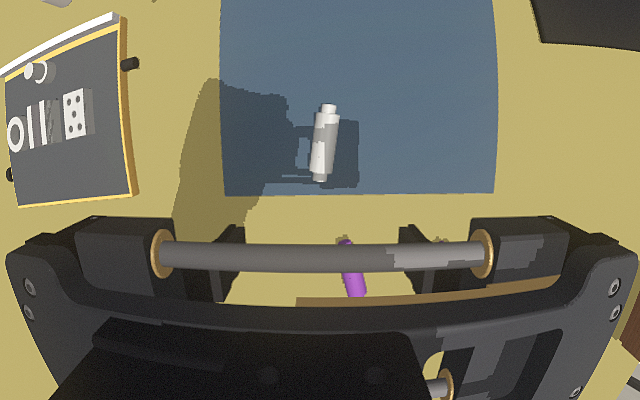

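View pics/t2.png

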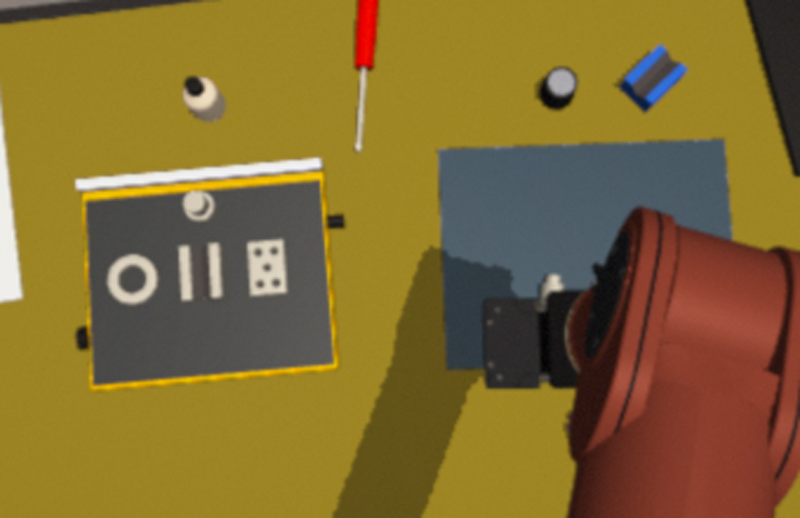

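```bash
python3 - <<'E'
from h import *
pick([475.5,-180.5],[np.radians(82.5)],z=18.6)
place(PL(0,0),YAW+np.pi/2,62); release(150)
p=[*PL(-60,0),230]; arm.move_to(p,min(rot(YAW+np.pi/2),key=lambda r:-(Rn.from_rotvec(r).as_matrix()[0,0]))); d,ps=wrist(); cv2.imwrite("pics/w3.png",d["image"][:,:,::-1]);np.savez("w3.npz",im=d["image"],K=d["K"],he=d["hand_eye"],p=ps[0],r=ps[1])
print(status.observe()["time_s"])
E
```

```text
gap 25.0 30.0
contact True [525.3 210.5  62. ] expected 62 gap 25.1
t 76.425
78.975
```

View pics/w3.png

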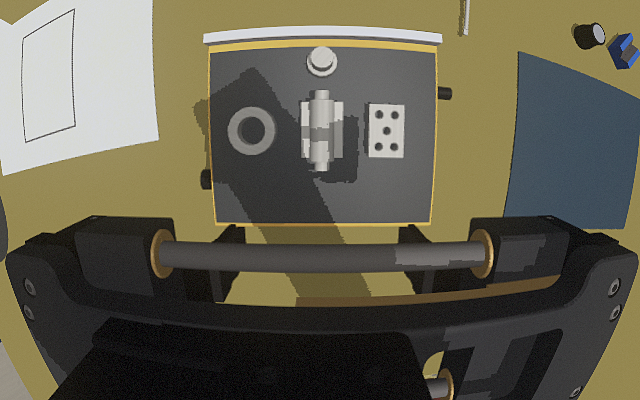

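```bash
python3 - <<'E'
import cv2
t=cv2.imread("pics/w3.png"); cv2.imwrite("pics/w3z.png",cv2.resize(t[30:190,215:425],None,fx=3.75,fy=3.75,interpolation=cv2.INTER_CUBIC))
E
```

```text
(no output)
```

View pics/w3z.png

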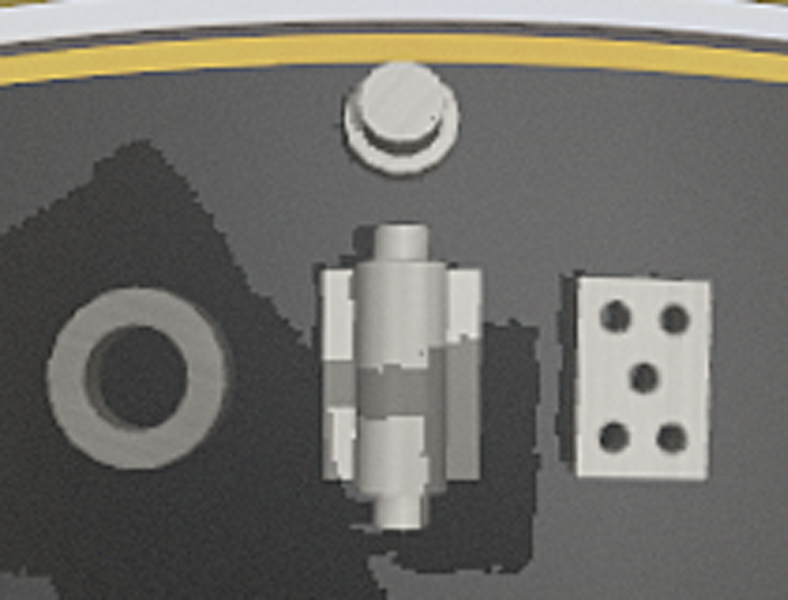

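```bash
python3 - <<'E'
from h import *
f=np.load("w3.npz");d=dict(K=f["K"],hand_eye=f["he"]);ps=(f["p"],f["r"])
M=np.array([[np.cos(YAW),np.sin(YAW)],[-np.sin(YAW),np.cos(YAW)]])
def q(n,L,z):
    p=plane(d,np.array(L)/3.75+[215-.37,30-.37],z,ps)[:,:2]; r=(p-C)@M.T; print(n,r.round(1).tolist(),"mean",r.mean(0).round(1))
q("V",[(322,270),(482,268),(480,480),(324,480)],52)
q("shaft ends",[(402,225),(400,528)],67.4)
q("shoulders",[(402,262),(400,493)],72.4)
q("ring",[(137,378),(137,288),(137,469),(47,378),(226,378)],40)
q("block",[(577,278),(711,281),(708,478),(576,476)],40)
q("plug top",[(401,101)],64)
q("plate",[(0,85),(788,80)],20)
w=lambda L:np.array([((x-215+.37)*3.75,(y-30+.37)*3.75) for x,y in L])
q("plate front/rear corners",w([(216,226),(430,226),(210,52),(441,49)]),20)
E
```

```text
V [[28.9, 22.9], [29.5, -22.3], [-31.4, -22.1], [-31.4, 22.7]] mean [-1.1  0.3]
shaft ends [[40.0, 0.4], [-43.1, 0.9]] mean [-1.6  0.6]
shoulders [[29.4, 0.4], [-32.8, 0.9]] mean [-1.7  0.6]
ring [[-1.1, 79.5], [26.0, 79.1], [-28.6, 80.2], [-0.0, 107.9], [-1.8, 52.4]] mean [-1.1 79.8]
block [[28.1, -51.2], [29.0, -92.2], [-31.0, -92.8], [-31.2, -51.8]] mean [ -1.3 -72. ]
plug top [[75.6, 0.7]] mean [75.6  0.7]
plate [[97.9, 130.1], [99.3, -124.1]] mean [98.6  3. ]
plate front/rear corners [[-121.0, 136.9], [-121.0, -139.9], [98.9, 136.3], [104.3, -145.8]] mean [-9.7 -3.2]
```

```bash
python3 -c "
from cell import *
print(finish_job())"
```

```text
the job is handed in; nothing more can be done
None
```

The plate is set up and the job is handed in at about 79 s of the 144 s allowed: the V-block is in the middle, with the ring to its left, the drilled block to its right and the plug gauge behind it, each at a gap of about 30 mm. The shaft went in last and lies in the groove about 0.5 mm off centre; the purple and blue look-alikes, oil bottle, screwdriver and loupe were not touched.

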